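Fit the display module and bond it under the lever press

TASK

Fit the loose display module lying on the grey mat into the recess of the jug lid in the press, window up and pressed down flush (either way round), while the safety catch still locks the lever. Then flip the safety catch fully off by its thumb paddle, pull the lever down until its pad bears firmly on the module, and finish while still holding the lever down like that, with the fingers on its handle bar. Leave the other things on the bench where they are.

Things in the scene. Friction and masses are not known exactly. Their poses are not given: they have to be found in the camera images.
- module: display module to be fitted: a 46 x 26 x 14 mm block (x, y, z), white below, black bezel with a dark window on top, about 30 g. It lies alone on the grey mat, window up, at any yaw. Origin at the centre of its underside, z up through the window, x along its length.
- mat: grey mat 130 x 110 x 4 mm, fixed, the module lies on it; origin at the centre of its underside.
- recess (a point): centre of the floor of the recess in the white jug lid fixed in the press's nest. The recess is 48 x 28 mm (x, y), 14 mm deep, chamfered: a module on its floor is flush with the lid's flat top, 14 mm above this point (46 mm above the bench). Its frame is the press's: x along the lid, away from the robot, y left, z up.
- lever_hinge (a point): middle of the lever's shaft (along the press's y), 66 mm above the bench, 125 mm behind the recess (+x of the press). Fixed; same frame as recess.
- bar_middle (a point): middle of the lever's handle bar, a round bar parallel to the shaft, 224.6 mm from it, with a rubber sleeve 22 mm thick and 92 mm long between the two flat lever arms (gap 116 mm). Lever up: 290 mm above the bench, 18 mm behind the shaft. Lever down: 111 mm above the bench (65 mm above the lid), 220 mm in front of the shaft.
- handlebar: the handle bar with its sleeve (moves with the lever; origin on the shaft).
- press_pad: the lever's cross piece with stem and 40 x 22 mm rubber pad, 125 mm from the shaft, which comes down flat on the module (moves with the lever; origin on the shaft). With the lever up it stays more than 80 mm behind the recess, 160 to 215 mm above the bench.
- lever (a joint): lever angle in rad: 0 up (its start), 1.45 with the pad on a flush module; it turns towards the robot and down. A spring lifts it back to 0 when let go: just above the module the bar needs about 4 N, every further newton there gives about 1.8 N on the pad; 10 to 20 N on the bar is a firm press. The safety catch blocks it at about 0.1.
- catch (a joint): safety catch angle in rad: 0 locked (its start), 0.95 fully off. Its strut props a tooth of the lever's shaft; it is clear of the tooth from 0.6. It stays where it is left and takes about 3 to 8 N at the paddle's end.
- paddle_end (a point): rounded end (10 mm thick, 24 mm wide) of the catch's thumb paddle, which stands forward and up at 30 degrees from its pivot, 55 mm long, at the right-hand (-y) side of the press. Locked: 70 mm above the bench. Pushed straight down it swings to 19 mm above the bench, fully off, and the strut folds forward from under the lever's tooth. The base plate is 12 mm high.
- catch_pivot (a point): pivot of the catch (axis along the press's y), 42 mm above the bench, 70 mm behind the recess and 130 mm to its right, between two cheeks that stand 62 mm above the bench. Fixed; same frame as recess.
- screwdriver: screwdriver 150 mm long with a black handle, lying behind the mat; bystander.
- tape_roll: paper tape roll, 90 mm across, 24 mm high, lying to the right of the press; bystander.
- cleaner: white bottle with black cap, 56 mm across, 115 mm high, standing behind and left of the press; bystander.

How it is judged:
By the outcome, as a careful person would: the job done as asked, in the order asked, and still so for the second after the job is handed in, while the arm keeps its last pose, push and grip.
It also fails if it takes over 72 s, if anything falls off the work surface, if the arm or the gripper's body presses on something with over 40 N, if the wrist force passes 120 N, or if a joint passes its speed limit or range.

ROBOT

A 7-joint arm with a two-finger parallel gripper is mounted at the origin on the work surface. World frame = base frame: x ahead of the robot, y to its left, z up, the work surface at z = 0. Lengths are in m, angles in rad, forces in N, time in s.
With the tool pointing down it reaches from about 0.35 to 0.9 m from the base axis. Payload 7.2 kg.
Tool frame: the origin (TCP) lies midway between the tips of the shut fingers; the grasp point (between the pads) lies 19 mm behind it; z points along the fingers, y is the line along which they close (so a half turn about z gives the same grasp; the last joint's range is limited). The gripper opens to 85 mm and grips with 20 to 120 N. Pads are 22 mm wide; open, the fingers measure 114 mm over their backs; the gripper's body (76 mm by 85 mm) begins 54 mm behind the grasp point. The pads swing forward as they close: fully open they stand 13 mm farther back than shut.
Start: joints at [-0.068, 0.411, -0.013, 1.596, 0.006, 1.134, -0.082], TCP at [0.625, -0, 0.231] pointing down, gripper open.
Joint ranges: [-2.95, 2.95], [-0.29, 1.99], [-1.47, 1.44], [0.14, 2.54], [-1.03, 4.17], [0.13, 1.85], [-2.86, 2.86]. Speed limits (rad/s): [2.39, 2.39, 3.01, 3.01, 3.14, 3.14, 3.14].

INTERFACE

Orientations are given as a unit quaternion [w, x, y, z].
In Python, from cell import get_state, grab_frame, close_job gives the robot as it stands.
- The arm moves only by the tool move_arm, never from a script. Its argument "increments" is a list that holds one entry, the list of rows, each a list of 7 numbers: the shift along the tool's x, y, z in mm, then the turn, a rotation vector about the tool's x, y, z in rad, then the opening, from -1 (shut) to 1 (fully open). In form: [[[dx, dy, dz, ax, ay, az, grip], ...]]. A call has 1 to 5 rows; each row shifts and turns the commanded pose from where the row before left it, along the tool's axes as they then stand; what a row does not reach is not made up. A row lasts 1/8 s, in which the tool goes at most 62.5 mm and 10.7 degrees, less where a joint would pass 70% of its speed; a pose out of reach is approached as far as the arm can. A call is refused whole if a number of a shift passes 62.5 or a number of a turn 0.188, either way. A call with a gripper value outside its range is refused whole. The fingers move at their own pace and stop on an object; "squeeze" is the grip in N (left out, the last holds). Time passes only in rows, so rows that do not move let the fingers close. It gives the time, the measured TCP pose, the force, the opening and the grip force at its end, in the units of the state.
- get_state(): the state, without advancing time (a new reading comes with each control period).
- grab_frame(name): name is "scene" or "side" or "wrist"; returns a dict with "image" (420x560x3 uint8, red, green, blue), "depth" (420x560 float32, m along the optical axis (not along the pixel's ray), 0 where there is no reading), "camera_matrix" (3x3 intrinsics, pixels), "R" (3x3) and "t" (3): a world point X has camera coordinates R X + t. Camera axes: x right, y down, z forward; pixel columns grow to the right and rows downward; lengths in m; the calibration is good to about 2 mm. A picture is of the moment at which its call begins.
- close_job(): hands the job in; it is judged then, once.
The state is a dict: "t": time; "qpos": joint angles; "joint_velocities": joint speeds; "joint_efforts": joint torques, N m; "position": TCP position; "orientation": TCP orientation; "wrist_force": force on the tool from outside, world axes, zero at the start; "moment": the same for the moment, N m; "grip_width": finger opening in m; "finger_force": force on a finger pad.
Only numpy, scipy, OpenCV 4.12 (cv2) and the standard library are available. Lean on these libraries where they do the work, as an engineer would, in place of code of your own. Each camera call takes 0.05 s, during which the arm holds its last target. There are 200 camera calls.

## Working session

There is one attempt and no reset: what is moved stays moved. The work goes in short steps, Python scripts to look and compute and a tool call to move; the robot and the scene stay as the last step left them, time stands still between calls to the robot, and variables do not carry over. Pictures are saved under pics/ and viewed, at most 10 in all, crops included, and the job is handed in when it is done.

Besides the shell and the picture viewer there is one more tool, called after ">>>" as name(argument=value, ...), one argument or row to a line, values as JSON. move_arm: Moves the arm, as the interface text tells. Its arguments: {"type":"object","properties":{"increments":{"type":"array"},"squeeze":{"type":"number"}},"required":["increments"]}

```bash
ls; mkdir -p pics; cat > h.py <<'E'
import numpy as np, cv2
from cell import get_state, grab_frame, close_job
def pts(f):
    d=f["depth"];K=f["camera_matrix"];v,u=np.indices(d.shape)
    P=np.stack([(u-K[0,2])/K[0,0]*d,(v-K[1,2])/K[1,1]*d,d],-1)
    return (P-f["t"])@f["R"]
E
python3 - <<'E'
from h import *
s=get_state();print(s)
for n in("scene","side"):
    f=grab_frame(n);cv2.imwrite(f"pics/{n}0.png",f["image"][:,:,::-1]);np.savez(f"{n}0.npz",**f)
E
```

```text
pics
{'t': 0.0, 'qpos': array([-0.0681645 ,  0.41190492, -0.01270077,  1.59705961,  0.00561376,
        1.13429947, -0.08224829]), 'joint_velocities': array([ 4.41100856e-05,  1.22076230e-04, -6.85432697e-04,  8.92222599e-04,
        9.36543879e-05, -4.73616773e-04, -2.69974634e-04]), 'joint_efforts': array([-1.18789325e-03, -6.00636005e+01,  6.81361444e-01, -2.99419034e+01,
        1.37590774e-02,  1.04116063e-02,  2.51732433e-05]), 'position': array([ 6.24496144e-01, -7.55513067e-05,  2.30443639e-01]), 'orientation': array([-5.29318027e-04,  7.07129016e-01,  7.07084073e-01, -6.23460395e-04]), 'wrist_force': array([-0.0119357 , -0.05621244, -0.15908692]), 'moment': array([ 0.00574279, -0.01937642,  0.04011798]), 'finger_force': 0.0, 'grip_width': 0.08548410132374248}
```

View pics/scene0.png

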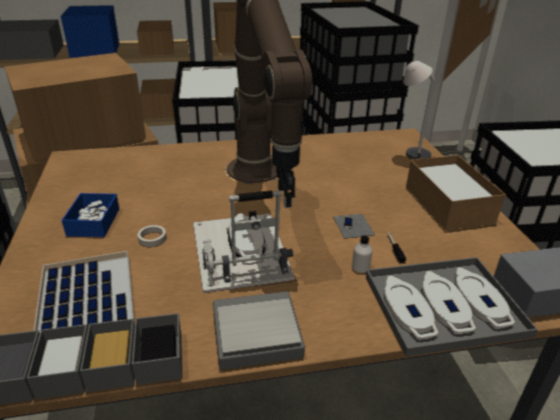

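View pics/side0.png

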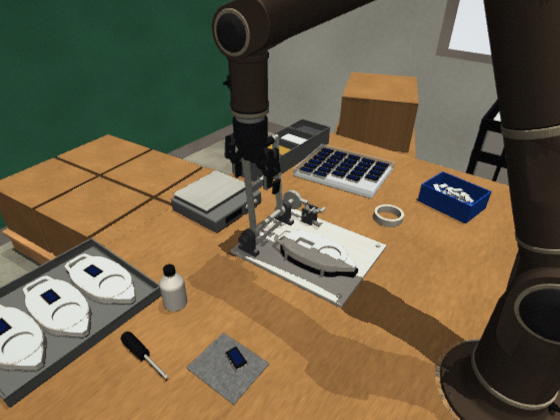

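Scene view shows the robot at the top, with the press around (245,245), the mat with the module at (348,222), the tape at (152,236) and the bottle at (362,255). In the side view the module is at (236,357), the lid around (318,255) and the bottle at (172,290).

```bash
python3 - <<'E'
from h import *
for n,px in(("side",[(236,357),(227,366),(318,255),(330,256),(300,243),(172,270),(388,215),(340,298),(383,247),(256,240),(248,242),(310,213),(320,213),(277,205)]),("scene",[(348,222),(242,252),(205,222),(246,196),(272,195),(208,255),(362,242),(152,236)])):
    f=np.load(n+"0.npz");P=pts(f)
    print(n,"cam",-f["R"].T@f["t"])
    for u,v in px: print((u,v),np.round(P[v,u]*1000))
    c=f["image"]
f=np.load("side0.npz")
a=f["image"][150:320,210:410];cv2.imwrite("pics/c1.png",cv2.resize(a[:,:,::-1],None,fx=4,fy=3.5,interpolation=cv2.INTER_CUBIC))
P=pts(f)
w=P[330:400,190:270]; m=(w[...,2]>.013)&(w[...,2]<.03); print("mod",m.sum(),np.round(cv2.minAreaRect((w[m][:,:2]*1000).astype(np.float32)),1) if 0 else cv2.minAreaRect((w[m][:,:2]*1000).astype(np.float32)),w[m].mean(0))
E
```

```text
side cam [0.08113619 0.61361045 0.73063047]
(236, 357) [450. 267.  16.]
(227, 366) [457. 287.   4.]
(318, 255) [471. -71.  46.]
(330, 256) [448. -94.  39.]
(300, 243) [544. -97.  33.]
(172, 270) [662. 236. 113.]
(388, 215) [ 425. -413.    1.]
(340, 298) [364.  -6.  14.]
(383, 247) [ 364. -242.   15.]
(256, 240) [663. -50.  14.]
(248, 242) [641.   6.  54.]
(310, 213) [ 585. -205.   55.]
(320, 213) [ 600. -289.    1.]
(277, 205) [ 663. -148.   81.]
scene cam [ 1.74342485 -0.24027983  0.9619772 ]
(348, 222) [461. 261.  23.]
(242, 252) [ 595. -120.   47.]
(205, 222) [ 369. -221.   14.]
(246, 196) [ 682. -114.  300.]
(272, 195) [679. -45. 295.]
(208, 255) [ 658. -224.   99.]
(362, 242) [681. 226. 107.]
(152, 236) [ 407. -398.    3.]
mod 271 ((450.60150146484375, 266.86590576171875), (27.024673461914062, 46.80089569091797), 72.5406265258789) [0.44955032 0.26770622 0.01817389]
```

View pics/c1.png

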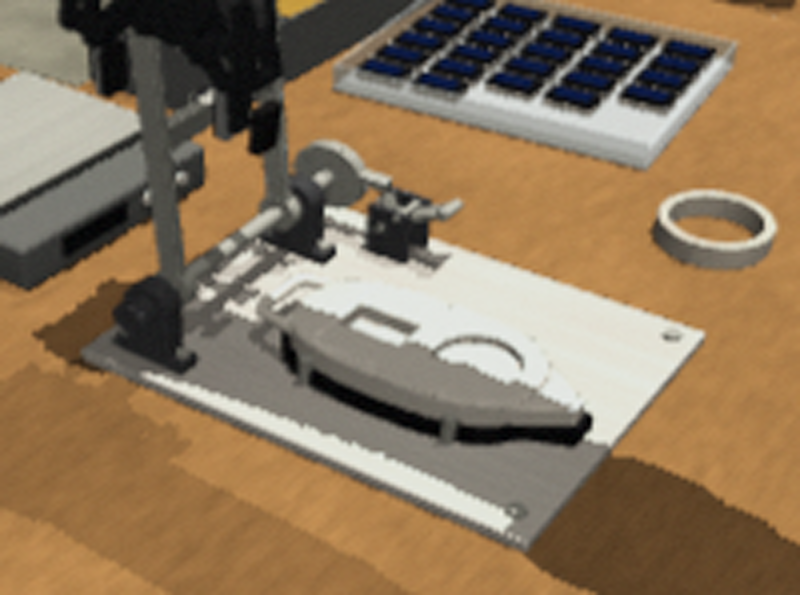

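The crop shows the lid with its recess near crop (380,325), which is side pixel (305,243). The catch with its paddle is at crop (440,210), and the lever stands up at left. The press sits roughly along world x. Next I'll check the wrist view.

```bash
python3 - <<'E'
from h import *
f=grab_frame("wrist");np.savez("w0.npz",**f);cv2.imwrite("pics/w0.png",cv2.resize(f["image"][:,:,::-1],(800,600)))
print(-f["R"].T@f["t"],np.round(f["R"],2))
E
```

```text
[0.6239167  0.06621484 0.37220169] [[ 1.   -0.   -0.  ]
 [-0.   -0.97  0.26]
 [-0.   -0.26 -0.97]]
```

View pics/w0.png

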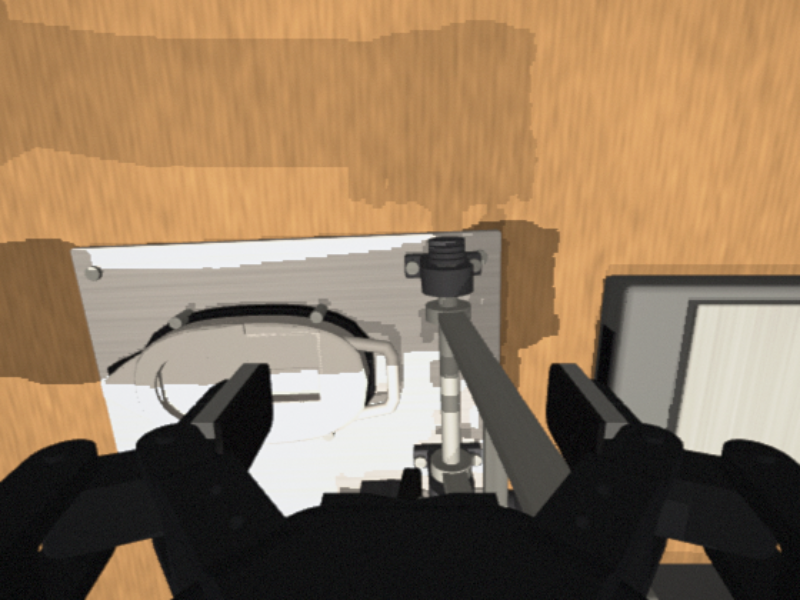

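Wrist view: lid at (270,385), hinge shaft at x≈450 px, and the lever arm close by. The camera is on tool +x. I'll back off and turn so the camera faces the press.

```bash
cat >> h.py <<'E'
from scipy.spatial.transform import Rotation as Ro
def plan(p,psi,n,start=None):
    """rows (mm, rad) to world p (m), tool y at world angle psi, vertical tool; tilt corrected in the turn"""
    s=get_state(); q=s["orientation"]; A=Ro.from_quat(np.r_[q[1:],q[0]]); x=s["position"]
    c,sn=np.cos(psi),np.sin(psi)
    B=Ro.from_matrix(np.array([[-sn,c,0],[c,sn,0],[0,0,-1.]]))
    rv=(A.inv()*B).as_rotvec()/n; d=(np.array(p)-x)*1000/n
    print("at",np.round(x,4),"psi",np.arctan2(*A.as_matrix()[[1,0],[1,1]]).round(4))
    for i in range(n):
        print(np.round((A*Ro.from_rotvec(rv*i)).inv().apply(d),1).tolist(),np.round(rv,3).tolist())
E
python3 -c "
from h import *
plan([.43,-.03,.28],np.radians(72.5),8)"
```

```text
at [ 0.6246 -0.      0.2306] psi 0.0
[-3.7, -24.3, -6.1] [-0.0, -0.0, -0.158]
[0.1, -24.6, -6.1] [-0.0, -0.0, -0.158]
[4.0, -24.3, -6.1] [-0.0, -0.0, -0.158]
[7.8, -23.4, -6.2] [-0.0, -0.0, -0.158]
[11.4, -21.8, -6.2] [-0.0, -0.0, -0.158]
[14.7, -19.8, -6.2] [-0.0, -0.0, -0.158]
[17.6, -17.2, -6.2] [-0.0, -0.0, -0.158]
[20.1, -14.2, -6.2] [-0.0, -0.0, -0.158]
```

>>> move_arm(
  increments=[
    [[-3.7,-24.3,-6,0,0,-0.158,1],[0,-24.6,-6,0,0,-0.158,1],[4,-24.3,-6,0,0,-0.158,1],[7.8,-23.4,-6,0,0,-0.158,1],[11.4,-21.8,-6,0,0,-0.158,1]],
  ],
)

```text
t: 0.78
position: [0.5024, -0.0189, 0.2613]
orientation: [-0.0, 0.378, 0.926, -0.0]
wrist_force: [-0.3, 0.3, 0.8]
grip_width: 0.0853
finger_force: 0.0
```

>>> move_arm(
  increments=[
    [[14.7,-19.8,-6,0,0,-0.158,1],[17.6,-17.2,-6,0,0,-0.158,1],[20.1,-14.2,-6,0,0,-0.158,1],[0,0,0,0,0,0,1],[0,0,0,0,0,0,1]],
  ],
)

```text
t: 1.4
position: [0.4309, -0.0298, 0.2793]
orientation: [0.0, 0.154, 0.988, 0.0]
wrist_force: [-0.3, 0.2, 0.4]
grip_width: 0.0851
finger_force: 0.0
```

```bash
python3 - <<'E'
from h import *
f=grab_frame("wrist");np.savez("w1.npz",**f);cv2.imwrite("pics/w1.png",cv2.resize(f["image"][:,:,::-1],(800,600)))
plan([.45,.267,.15],np.radians(72.5),10)
E
```

```text
at [ 0.4309 -0.0297  0.2792] psi 1.2621
[7.2, 28.8, 12.9] [0.0, 0.0, -0.0]
[7.2, 28.8, 12.9] [0.0, 0.0, -0.0]
[7.2, 28.8, 12.9] [0.0, 0.0, -0.0]
[7.2, 28.9, 12.9] [0.0, 0.0, -0.0]
[7.2, 28.9, 12.9] [0.0, 0.0, -0.0]
[7.2, 28.9, 12.9] [0.0, 0.0, -0.0]
[7.1, 28.9, 12.9] [0.0, 0.0, -0.0]
[7.1, 28.9, 12.9] [0.0, 0.0, -0.0]
[7.1, 28.9, 12.9] [0.0, 0.0, -0.0]
[7.1, 28.9, 12.9] [0.0, 0.0, -0.0]
```

View pics/w1.png

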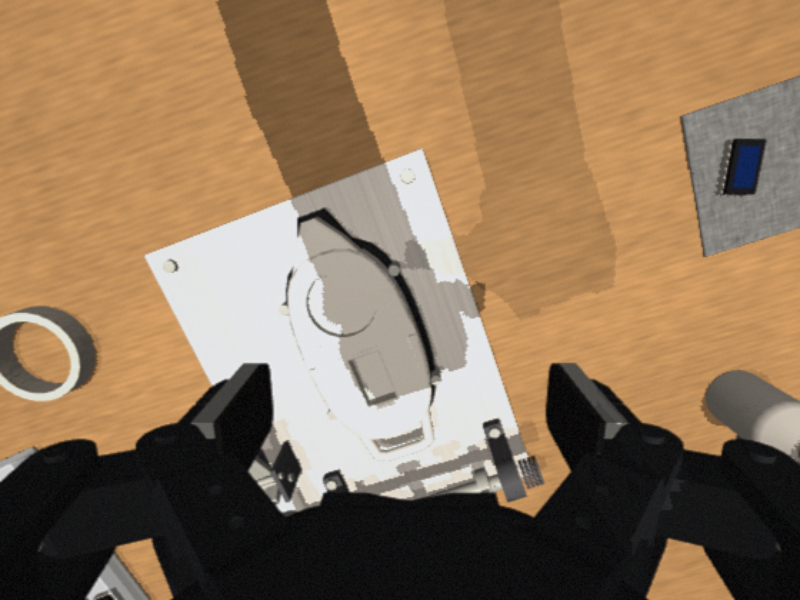

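Wrist view shows the recess at (374,377), module at (745,167), base plate corners at (147,256), (420,151) and (515,430), and tape at (38,355).

```bash
python3 - <<'E'
from h import *
f=np.load("w1.npz");P=pts(f)*1000
z=P[...,2]
k=1/1.42857
def reg(u0,u1,v0,v1): return slice(int(v0*k),int(v1*k)),slice(int(u0*k),int(u1*k))
r=reg(340,410,335,420);w=P[r];print(np.round(w[::4,::3,2]).astype(int))
m=(w[...,2]>25)&(w[...,2]<38);q=w[m];print("recess",m.sum(),q.mean(0),cv2.minAreaRect(q[:,:2].astype(np.float32)))
r=reg(705,785,120,215);w=P[r];m=(w[...,2]>15);q=w[m];print("mod",m.sum(),q.mean(0),cv2.minAreaRect(q[:,:2].astype(np.float32)))
m2=w[...,2]<8;print("mat z",w[m2][:,2].mean())
# bottom left edge of plate: full side/ front edges
K=f["camera_matrix"]
def ray(u,v,zz):
    d=f["R"].T@np.linalg.inv(K)@[u*k,v*k,1];c=-f["R"].T@f["t"];return (c+d*(zz/1000-c[2])/d[2])*1000
a,b,c=[ray(*p,12) for p in((147,256),(420,151),(515,430))];print(a,b,c,np.degrees(np.arctan2(*(a-b)[:2][::-1])),np.degrees(np.arctan2(*(c-b)[:2][::-1])))
for p in((350,362),(380,349),(398,392),(372,404)):print("rec corner",ray(*p,46))
E
```

```text
[[ 40  40  40  44  44  45  45  45  46  45  45  45  44  44  44  45  45]
 [ 45  45  45  46  44  46  46  44  46  45  45  45  45  45  44  44  46]
 [ 46  45  45  45  44  47  46  45  45  45  44  46  45  45  45  45  45]
 [ 45  46  45  45  45  45  45  44  31  44  46  47  44  43  44  44  45]
 [ 45  46  45  46  43  32  31  31  32  32  45  46  45  45  45  44  45]
 [ 45  43  46  32  31  32  32  32  30  32  45  46  45  44  44  45  46]
 [ 46  46  45  40  31  32  32  32  32  30  32  45  43  44  45  45  45]
 [ 46  44  45  44  35  31  30  30  31  32  31  31  45  45  45  46  44]
 [ 44  45  45  46  44  31  31  29  30  31  31  32  45  46  43  45  45]
 [ 45  46  44  45  46  37  31  32  30  31 421  30  31  44  46  47  45]
 [ 45  45  45  46  45  44  32  31  31  31  31  32  32  44  45  46  46]
 [ 45  45  45  46  45  46  37  31  31  33  36  38  42  44  46  45  44]
 [ 44  46  45  45  45  44  45  39  41  43  44  45  45  45  45  46  45]
 [ 45  45  46  43  46  45  46  45  45  45  45  44  44  46  45  44  44]
 [ 45  46  47  45  45  45  44  44  45  46  45  45  45  46  45  43  44]]
recess 666 [531.3954765  -96.79103924  31.5158754 ] ((529.6017456054688, -95.77547454833984), (46.29024124145508, 27.041912078857422), 2.4235663414001465)
mod 858 [448.20351716 259.75336403  24.78975754] ((408.45867919921875, 135.71670532226562), (300.3695068359375, 44.620513916015625), 72.18887329101562)
mat z 2.9276096847038873
[ 364.33125261 -257.57832609   12.        ] [353.39781663   5.36395776  12.        ] [638.43614704  15.95346038  12.        ] -87.61894866726054 2.127625774283118
rec corner [ 505.66384771 -108.28456475   46.        ]
rec corner [502.13733048 -79.05229481  46.        ]
rec corner [546.33635423 -76.93089617  46.        ]
rec corner [ 550.48084639 -103.14392224   46.        ]
```

```bash
cat >> h.py <<'E'
def rect(f,box,lo,hi,zp):
    """min-area rect of mask lo<z<hi in pixel box (u0,u1,v0,v1), outline cast onto plane zp (mm)"""
    P=pts(f)*1000; z=cv2.medianBlur(P[...,2].astype(np.float32),3)
    u0,u1,v0,v1=box; m=np.zeros(z.shape,np.uint8); m[v0:v1,u0:u1]=((z>lo)&(z<hi))[v0:v1,u0:u1]
    n,l,st,_=cv2.connectedComponentsWithStats(m); i=1+np.argmax(st[1:,4])
    v,u=np.nonzero(l==i); d=np.stack([u,v,np.ones_like(u)],1)@np.linalg.inv(f["camera_matrix"]).T@f["R"]
    c=-f["R"].T@f["t"]; X=c+d*((zp/1000-c[2])/d[:,2])[:,None]
    return len(u),cv2.minAreaRect((X[:,:2]*1000).astype(np.float32)), X.mean(0)*1000
E
python3 - <<'E'
from h import *
f=np.load("w1.npz")
print(rect(f,(235,290,232,298),20,43,46))
print(rect(f,(235,290,232,298),20,40,46))
print(rect(f,(490,556,84,150),15,30,18))
print(rect(f,(490,556,84,150),12,30,18))
E
```

```text
(730, ((526.8836059570312, -94.22921752929688), (47.50369644165039, 27.516111373901367), 2.342042922973633), array([526.43720263, -94.14759318,  46.        ]))
(693, ((526.2027587890625, -93.8919677734375), (46.19914627075195, 26.772369384765625), 2.2105369567871094), array([525.84454283, -93.84519579,  46.        ]))
(850, ((449.750244140625, 264.1541442871094), (26.834701538085938, 44.559566497802734), 71.6865005493164), array([449.6011598 , 264.39133804,  18.        ]))
(910, ((449.4764099121094, 263.3099670410156), (28.60965347290039, 44.57015609741211), 71.68648529052734), array([449.2441707 , 263.52653733,  18.        ]))
```

>>> move_arm(
  increments=[
    [[7.2,28.8,13,0,0,0,1],[7.2,28.8,13,0,0,0,1],[7.2,28.8,13,0,0,0,1],[7.2,28.8,13,0,0,0,1],[7.2,28.8,13,0,0,0,1]],
  ],
)

```text
t: 2.08
position: [0.44, 0.1197, 0.2134]
orientation: [-0.0, 0.153, 0.988, 0.0]
wrist_force: [-0.2, -0.5, 0.4]
grip_width: 0.0855
finger_force: 0.0
```

>>> move_arm(
  increments=[
    [[7.2,28.8,13,0,0,0,1],[7.2,28.8,13,0,0,0,1],[7.2,28.8,13,0,0,0,1],[7.2,28.8,13,0,0,0,1],[0,0,0,0,0,0,1]],
  ],
)

```text
t: 2.7
position: [0.4461, 0.2394, 0.1607]
orientation: [-0.001, 0.152, 0.988, 0.0]
wrist_force: [-0.4, -0.5, -0.8]
grip_width: 0.0851
finger_force: 0.0
```

```bash
python3 - <<'E'
from h import *
f=grab_frame("wrist");np.savez("w2.npz",**f)
c=f["R"]@np.array([.45,.2645,.018])+f["t"];uv=f["camera_matrix"]@c;u,v=(uv/uv[2])[:2].astype(int);print(u,v)
b=(max(u-75,0),u+75,max(v-75,0),v+75)
print(rect(f,b,15,30,18));print(rect(f,b,11,30,18))
P=pts(f);w=P[v-10:v+10,u-10:u+10];print(w.mean((0,1)))
plan([.45,.264,.07],np.radians(72),4)
E
```

```text
313 192
(1389, ((449.5143737792969, 265.90362548828125), (25.76924705505371, 45.6319694519043), 71.30619812011719), array([448.94483474, 266.18392501,  18.        ]))
(1402, ((449.4745178222656, 265.8709716796875), (25.856685638427734, 45.68653869628906), 71.30619812011719), array([448.9167911, 266.1209909,  18.       ]))
[0.44881146 0.26401395 0.0171326 ]
at [0.4465 0.2378 0.1612] psi 1.2652
[1.1, 6.5, 22.8] [-0.0, -0.0, 0.002]
[1.1, 6.5, 22.8] [-0.0, -0.0, 0.002]
[1.1, 6.5, 22.8] [-0.0, -0.0, 0.002]
[1.2, 6.5, 22.8] [-0.0, -0.0, 0.002]
```

>>> move_arm(
  increments=[
    [[1,7,23,0,0,0.004,0.6],[1,7,23,0,0,0.004,0.2],[1,7,23,0,0,0.004,0.2],[1,7,22,0,0,0.004,0.2],[0,0,0,0,0,0,0.2]],
  ],
)

```text
t: 3.38
position: [0.4512, 0.2637, 0.0701]
orientation: [-0.001, 0.161, 0.987, -0.001]
wrist_force: [0.2, -0.9, 0.4]
grip_width: 0.051
finger_force: 0.0
```

```bash
python3 - <<'E'
from h import *
f=grab_frame("wrist");np.savez("w3.npz",**f);cv2.imwrite("pics/w3.png",f["image"][:,:,::-1])
plan([.4495,.2655,.010],1.247,4);print(get_state()["grip_width"])
E
```

```text
at [0.4517 0.2638 0.0711] psi 1.247
[0.6, 0.2, 15.3] [-0.0, -0.0, -0.0]
[0.6, 0.2, 15.3] [-0.0, -0.0, -0.0]
[0.6, 0.2, 15.3] [-0.0, -0.0, -0.0]
[0.6, 0.2, 15.3] [-0.0, -0.0, -0.0]
0.05124264543784659
```

View pics/w3.png

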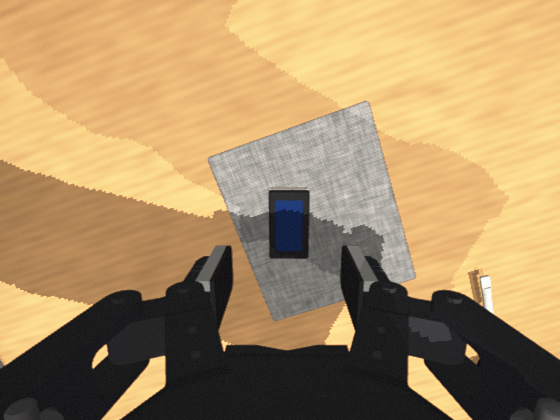

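The module at (289,225) lies square and centred between the fingers. Next I descend and grip.

>>> move_arm(
  increments=[
    [[0.6,0,15.3,0,0,0,0.2],[0.6,0,15.3,0,0,0,0.2],[0.6,0,15.3,0,0,0,0.2],[0.6,0,15.2,0,0,0,0.2],[0,0,0,0,0,0,0.2]],
  ],
  squeeze=30,
)

```text
t: 4.05
position: [0.4483, 0.265, 0.0087]
orientation: [-0.001, 0.16, 0.987, -0.001]
wrist_force: [1.6, -1.6, 0.3]
grip_width: 0.0513
finger_force: 0.0
```

>>> move_arm(
  increments=[
    [[0,0,0,0,0,0,-1],[0,0,0,0,0,0,-1],[0,0,0,0,0,0,-1],[0,0,0,0,0,0,-1],[0,0,0,0,0,0,-1]],
  ],
  squeeze=30,
)

```text
t: 4.68
position: [0.4498, 0.2656, 0.0107]
orientation: [0.0, 0.161, 0.987, 0.0]
wrist_force: [-0.8, -0.5, 5.6]
grip_width: 0.0254
finger_force: 30.6
```

```bash
python3 - <<'E'
from h import *
s=get_state();print(s["grip_width"],s["finger_force"],s["position"],s["wrist_force"])
E
```

```text
0.025410496797038537 30.55806577205658 [0.44975042 0.26563532 0.01068251] [-0.8034513  -0.4671951   5.58276972]
```

>>> move_arm(
  increments=[
    [[0,0,-10,0,0,0,-1],[0,0,-30,0,0,0,-1],[0,0,-40,0,0,0,-1],[0,0,-40,0,0,0,-1],[0,0,0,0,0,0,-1]],
  ],
)

```text
t: 5.3
position: [0.4509, 0.2665, 0.1336]
orientation: [0.002, 0.161, 0.987, 0.002]
wrist_force: [-1.1, 0.3, -0.3]
grip_width: 0.0248
finger_force: 29.9
```

```bash
python3 - <<'E'
from h import *
s=get_state();print(s["grip_width"],s["finger_force"])
plan([.44,-.09,.15],1.611,10)
E
```

```text
0.024751142237356336 29.934677481651306
at [0.4509 0.2665 0.1336] psi 1.2478
[-10.3, -34.1, -1.8] [0.0, 0.0, -0.036]
[-9.0, -34.5, -1.7] [0.0, 0.0, -0.036]
[-7.8, -34.8, -1.7] [0.0, 0.0, -0.036]
[-6.5, -35.1, -1.7] [0.0, 0.0, -0.036]
[-5.2, -35.3, -1.7] [0.0, 0.0, -0.036]
[-3.9, -35.4, -1.7] [0.0, 0.0, -0.036]
[-2.7, -35.6, -1.7] [0.0, 0.0, -0.036]
[-1.4, -35.6, -1.7] [0.0, 0.0, -0.036]
[-0.1, -35.7, -1.7] [0.0, 0.0, -0.036]
[1.2, -35.6, -1.7] [0.0, 0.0, -0.036]
```

>>> move_arm(
  increments=[
    [[-10.3,-34.1,-2,0,0,-0.036,-1],[-9,-34.5,-2,0,0,-0.036,-1],[-7.8,-34.8,-2,0,0,-0.036,-1],[-6.5,-35.1,-2,0,0,-0.036,-1],[-5.2,-35.3,-2,0,0,-0.036,-1]],
  ],
)

```text
t: 5.92
position: [0.443, 0.0858, 0.1397]
orientation: [-0.001, 0.071, 0.997, -0.0]
wrist_force: [0.4, -0.5, -0.2]
grip_width: 0.0251
finger_force: 29.9
```

>>> move_arm(
  increments=[
    [[-3.9,-35.4,-2,0,0,-0.036,-1],[-2.7,-35.6,-2,0,0,-0.036,-1],[-1.4,-35.6,-2,0,0,-0.036,-1],[0,-35.7,-2,0,0,-0.036,-1],[1.2,-35.6,-2,0,0,-0.036,-1]],
  ],
)

```text
t: 6.55
position: [0.4372, -0.0921, 0.1497]
orientation: [-0.001, -0.019, 1.0, 0.0]
wrist_force: [0.6, 0.8, 0.2]
grip_width: 0.025
finger_force: 29.9
```

>>> move_arm(
  increments=[
    [[0,0,0,0,0,0,-1],[0,0,0,0,0,0,-1],[0,0,0,0,0,0,-1]],
  ],
)

```text
t: 6.92
position: [0.4379, -0.0898, 0.15]
orientation: [-0.0, -0.019, 1.0, 0.0]
wrist_force: [0.1, 0.5, -0.1]
grip_width: 0.0249
finger_force: 29.9
```

```bash
python3 - <<'E'
from h import *
f=grab_frame("wrist");np.savez("w4.npz",**f);cv2.imwrite("pics/w4.png",cv2.resize(f["image"][:,:,::-1],(800,600)))
s=get_state();print(s["position"])
c=f["R"]@np.array([.527,-.0945,.046])+f["t"];uv=f["camera_matrix"]@c;u,v=(uv/uv[2])[:2].astype(int);print(u,v)
b=(u-60,u+60,v-60,v+60)
for hi in(40,43):print(rect(f,b,20,hi,46))
plan([.527,-.0945,.15],1.611,4)
E
```

```text
[ 0.43796906 -0.08985996  0.15003464]
276 306
(440, ((540.7406616210938, -94.22074890136719), (14.056131362915039, 26.500932693481445), 2.1288864612579346), array([540.37250965, -94.14498961,  46.        ]))
(512, ((541.7594604492188, -94.19990539550781), (16.094030380249023, 26.550048828125), 2.12935209274292), array([541.48574192, -94.20965812,  46.        ]))
at [ 0.438  -0.0899  0.15  ] psi 1.6097
[-22.2, -2.0, 0.0] [0.0, -0.0, -0.0]
[-22.2, -2.0, 0.0] [0.0, -0.0, -0.0]
[-22.2, -2.0, 0.0] [0.0, -0.0, -0.0]
[-22.2, -2.0, 0.0] [0.0, -0.0, -0.0]
```

View pics/w4.png

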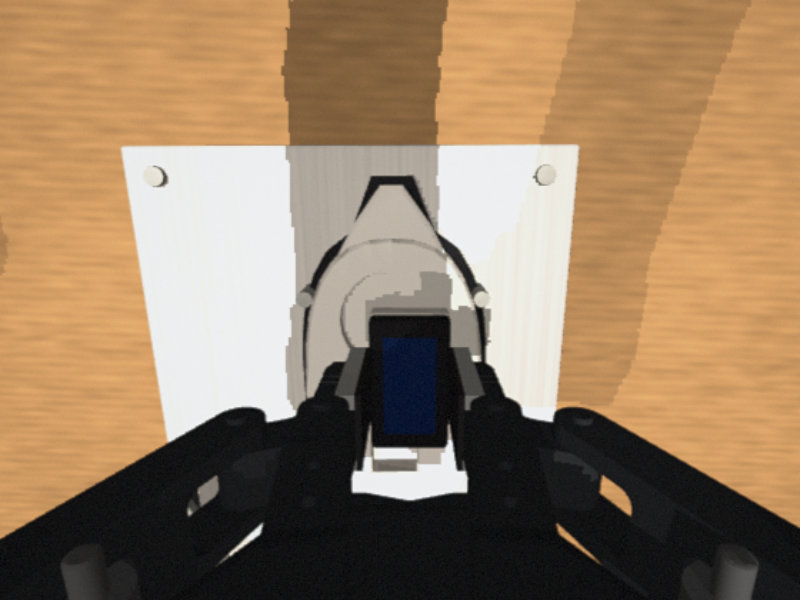

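The module is held square at (410,380), and it hides part of the recess. I'll go above the recess, high enough to see both.

>>> move_arm(
  increments=[
    [[-22.2,-2,-10,0,0,0,-1],[-22.2,-2,-10,0,0,0,-1],[-22.2,-2,-10,0,0,0,-1],[-22.2,-2,-10,0,0,0,-1],[0,0,0,0,0,0,-1]],
  ],
)

```text
t: 7.6
position: [0.5285, -0.0946, 0.1905]
orientation: [0.001, -0.019, 1.0, 0.0]
wrist_force: [0.1, -0.2, -0.6]
grip_width: 0.0247
finger_force: 29.9
```

>>> move_arm(
  increments=[
    [[0,0,0,0,0,0,-1],[0,0,0,0,0,0,-1]],
  ],
)

```text
t: 7.85
position: [0.526, -0.0955, 0.1897]
orientation: [-0.001, -0.019, 1.0, 0.0]
wrist_force: [0.5, 0.1, -0.3]
grip_width: 0.0249
finger_force: 29.9
```

```bash
python3 - <<'E'
from h import *
f=grab_frame("wrist");np.savez("w5.npz",**f);cv2.imwrite("pics/w5.png",cv2.resize(f["image"][:,:,::-1],(800,600)))
s=get_state();p=s["position"];print(p)
def box(X,r):
    c=f["R"]@np.array(X)+f["t"];uv=f["camera_matrix"]@c;u,v=(uv/uv[2])[:2].astype(int);print(u,v);return(u-r,u+r,v-r,v+r)
b=box([.527,-.0945,.046],45)
for hi in(38,40,43):print(rect(f,b,20,hi,46))
zt=p[2]*1000+7.3
b=box([p[0],p[1],zt/1000],60);P=pts(f)*1000;w=P[b[2]+40:b[3]-40,b[0]+50:b[1]-50,2];print("top z",np.median(w),zt)
u=(b[0]+b[1])//2
print(rect(f,(u-38,u+38,b[2],b[3]),zt-5,zt+5,zt))
E
```

```text
[ 0.52621757 -0.0955832   0.18991087]
286 197
(1287, ((523.4086303710938, -94.81302642822266), (39.572383880615234, 26.996307373046875), 2.72519850730896), array([523.11340863, -94.6327966 ,  46.        ]))
(1296, ((523.4176635742188, -94.88951873779297), (39.583290100097656, 27.14997673034668), 2.725200653076172), array([523.07036994, -94.68952204,  46.        ]))
(1305, ((523.4224243164062, -94.9894790649414), (39.583290100097656, 27.350135803222656), 2.725200653076172), array([523.02900743, -94.78747694,  46.        ]))
284 270
top z 196.1719815917924 197.21087090227087
(5321, ((525.0740966796875, -95.9034194946289), (45.40727233886719, 33.8134880065918), 2.0569045543670654), array([523.94363673, -94.74613318, 197.2108709 ]))
```

View pics/w5.png

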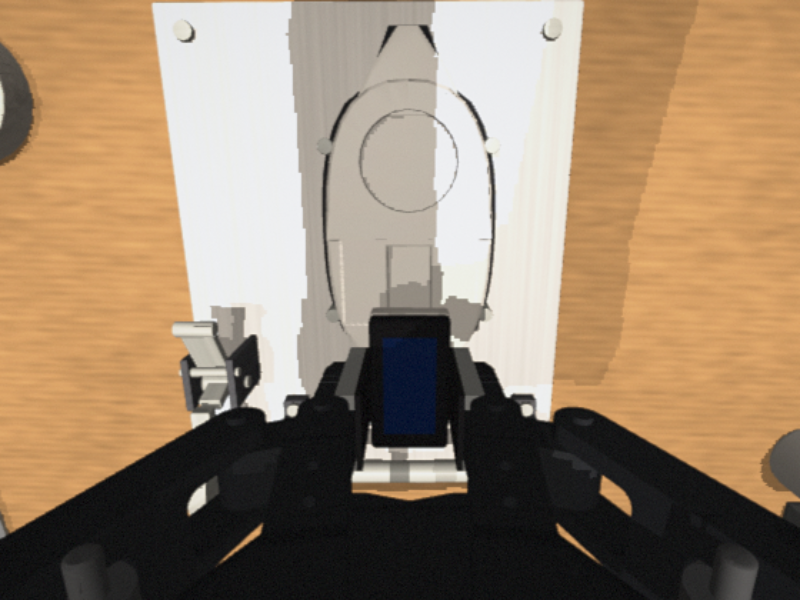

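The module is at (410,380) and the recess's near part at (409,275), with the paddle at (195,330). A small correction of about +2 mm x and +1 mm y, then descend to just above the lid.

```bash
python3 - <<'E'
from h import *
plan([.528,-.0948,.0555],1.614,5)
E
```

```text
at [ 0.5262 -0.0956  0.1899] psi 1.6081
[-0.4, 0.1, 26.9] [-0.0, -0.0, -0.001]
[-0.4, 0.1, 26.9] [-0.0, -0.0, -0.001]
[-0.4, 0.1, 26.9] [-0.0, -0.0, -0.001]
[-0.4, 0.1, 26.9] [-0.0, -0.0, -0.001]
[-0.4, 0.1, 26.9] [-0.0, -0.0, -0.001]
```

>>> move_arm(
  increments=[
    [[-0.4,0.1,27,0,0,-0.001,-1],[-0.4,0.1,27,0,0,-0.001,-1],[-0.4,0.1,27,0,0,-0.001,-1],[-0.4,0.1,27,0,0,-0.001,-1],[-0.4,0.1,26,0,0,-0.001,-1]],
  ],
)

```text
t: 8.52
position: [0.5286, -0.0952, 0.0554]
orientation: [-0.0, -0.021, 1.0, -0.0]
wrist_force: [0.5, 0.4, -0.4]
grip_width: 0.0247
finger_force: 29.9
```

>>> move_arm(
  increments=[
    [[0,0,0,0,0,0,-1],[0,0,0,0,0,0,-1],[0,0,0,0,0,0,-1]],
  ],
)

```text
t: 8.9
position: [0.5298, -0.0952, 0.0574]
orientation: [0.001, -0.021, 1.0, -0.0]
wrist_force: [-0.5, -0.7, -0.5]
grip_width: 0.0246
finger_force: 29.9
```

```bash
python3 - <<'E'
from h import *
s=get_state();print(s["position"],s["wrist_force"])
plan([.528,-.0948,.0505],1.614,2)
E
```

```text
[ 0.52977126 -0.09519366  0.05742162] [-0.45222055 -0.6900356  -0.5366855 ]
at [ 0.5298 -0.0952  0.0574] psi 1.6129
[0.9, 0.2, 3.5] [-0.0, 0.001, -0.001]
[0.9, 0.2, 3.5] [-0.0, 0.001, -0.001]
```

```bash
python3 - <<'E'
from h import *
for i in range(8):
    grab_frame("side");s=get_state();print(np.round(s["position"]*1000,1),np.round(s["wrist_force"],1),np.abs(s["joint_velocities"]).max().round(3))
E
```

```text
[529.7 -95.3  57.3] [ 0.4 -1.1 -0.3] 0.004
[529.6 -95.2  57.2] [ 0.6  0.4 -1.3] 0.004
[529.5 -95.2  57. ] [ 0.3  0.5 -0.1] 0.005
[529.4 -95.2  56.9] [-0.1  0.3 -0.6] 0.004
[529.2 -95.2  56.7] [ 0.3 -0.7 -0.1] 0.003
[529.2 -95.1  56.5] [-0.2  0.8 -0.6] 0.004
[529.1 -95.1  56.4] [-0.7  0.5 -0.1] 0.002
[529.1 -95.1  56.3] [ 0.6 -0.3 -0.1] 0.001
```

>>> move_arm(
  increments=[
    [[0.8,0.2,2,0,0,0,-1],[0,0,2,0,0,0,-1],[0,0,2,0,0,0,-1],[0,0,1,0,0,0,-1],[0,0,0,0,0,0,-1]],
  ],
)

```text
t: 9.93
position: [0.5282, -0.0949, 0.0491]
orientation: [-0.0, -0.021, 1.0, 0.0]
wrist_force: [-0.4, 0.6, -0.9]
grip_width: 0.0251
finger_force: 29.9
```

>>> move_arm(
  increments=[
    [[0,0,1.5,0,0,0,-1],[0,0,1.5,0,0,0,-1],[0,0,1,0,0,0,-1],[0,0,0,0,0,0,-1]],
  ],
)

```text
t: 10.42
position: [0.5282, -0.0949, 0.0461]
orientation: [0.0, -0.021, 1.0, -0.0]
wrist_force: [-2.9, -0.2, 10.7]
grip_width: 0.0248
finger_force: 35.8
```

```bash
python3 - <<'E'
from h import *
for i in range(2):
    f=grab_frame("side");s=get_state();print(np.round(s["position"]*1000,1),np.round(s["wrist_force"],1),np.round(s["moment"],2))
E
```

```text
[528.3 -94.9  46. ] [-3.5  1.  10.1] [0.1  0.79 0.04]
[528.3 -94.9  46.1] [-3.1  0.6 10.1] [ 0.12  0.76 -0.01]
```

>>> move_arm(
  increments=[
    [[0.8,0,0,0,0,0,-1],[0.7,0,0,0,0,0,-1],[0,0,0,0,0,0,-1],[0,0,0,0,0,0,-1]],
  ],
)

```text
t: 11.02
position: [0.5282, -0.0949, 0.0461]
orientation: [0.002, -0.021, 1.0, -0.0]
wrist_force: [2.2, -0.3, 6.6]
grip_width: 0.0249
finger_force: 33.8
```

>>> move_arm(
  increments=[
    [[-0.5,0,0,0,0,0,0],[0,0,0,0,0,0,0],[0,0,-10,0,0,0,0],[0,0,-30,0,0,0,0],[0,0,-30,0,0,0,0]],
  ],
)

```text
t: 11.65
position: [0.5269, -0.0949, 0.1162]
orientation: [-0.0, -0.021, 1.0, 0.0]
wrist_force: [1.1, -0.7, -0.2]
grip_width: 0.0426
finger_force: 0.0
```

```bash
python3 - <<'E'
from h import *
f=grab_frame("wrist");np.savez("w6.npz",**f);cv2.imwrite("pics/w6.png",f["image"][:,:,::-1])
s=get_state();print(s["position"],s["wrist_force"])
c=f["R"]@np.array([.527,-.095,.05])+f["t"];uv=f["camera_matrix"]@c;u,v=(uv/uv[2])[:2].astype(int);print(u,v)
P=pts(f)*1000;print(np.round(P[v-50:v+54:8,u-36:u+40:6,2]).astype(int))
E
```

```text
[ 0.52911727 -0.09504392  0.12020407] [ 1.99150947 -0.79549761  2.33970947]
284 221
[[45 46 45 45 46 46 45 45 45 46 45 44 45]
 [45 46 44 44 46 45 46 44 45 46 46 45 45]
 [45 45 46 32 37 37 38 37 37 38 46 45 44]
 [46 44 44 32 44 45 44 45 45 44 45 45 45]
 [45 45 44 33 45 46 45 46 45 45 45 46 45]
 [45 45 44 34 45 46 45 44 46 44 46 45 45]
 [46 45 46 37 45 45 45 45 45 45 46 46 46]
 [45 45 44 38 45 44 45 47 45 45 45 45 45]
 [45 45 45 40 45 46 45 45 45 45 44 45 45]
 [45 44 46 42 44 45 45 45 46 45 45 45 44]
 [44 45 44 42 45 45 45 45 45 43 44 45 46]
 [46 44 45 45 45 45 47 45 45 44 45 44 46]
 [45 44 44 44 45 45 44 45 44 45 45 44 45]]
```

View pics/w6.png

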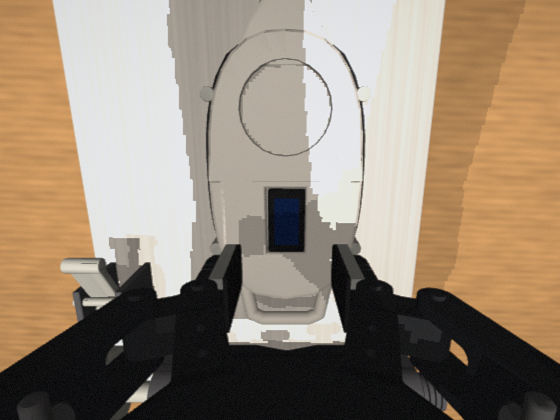

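The module sits in the recess at (286,220), level with the lid. Now I press it with shut fingers to make sure.

>>> move_arm(
  increments=[
    [[0,0,15,0,0,0,-1],[0,0,20,0,0,0,-1],[0,0,15,0,0,0,-1],[0,0,10,0,0,0,-1],[0,0,5,0,0,0,-1]],
  ],
)

```text
t: 12.32
position: [0.5269, -0.0948, 0.0493]
orientation: [-0.001, -0.021, 1.0, 0.0]
wrist_force: [0.2, -0.5, -0.0]
grip_width: -0.0002
finger_force: 0.0
```

>>> move_arm(
  increments=[
    [[0,0,2,0,0,0,-1],[0,0,2,0,0,0,-1],[0,0,1,0,0,0,-1],[0,0,0,0,0,0,-1]],
  ],
)

```text
t: 12.82
position: [0.5275, -0.095, 0.0461]
orientation: [0.0, -0.021, 1.0, -0.0]
wrist_force: [-1.7, 1.8, 6.5]
grip_width: 0.0
finger_force: 3.2
```

>>> move_arm(
  increments=[
    [[0,0,1.5,0,0,0,-1],[0,0,0,0,0,0,-1],[0,0,-10,0,0,0,-1],[0,0,-35,0,0,0,-1],[0,0,-35,0,0,0,-1]],
  ],
)

```text
t: 13.45
position: [0.5271, -0.0949, 0.1248]
orientation: [-0.0, -0.021, 1.0, 0.0]
wrist_force: [0.1, 0.1, 0.1]
grip_width: 0.0001
finger_force: 0.0
```

```bash
python3 - <<'E'
from h import *
f=grab_frame("wrist")
c=f["R"]@np.array([.527,-.095,.046])+f["t"];uv=f["camera_matrix"]@c;u,v=(uv/uv[2])[:2].astype(int)
P=pts(f)*1000
for a in(-20,0,20):print("mod",[P[v+a-2:v+a+3,u+b-2:u+b+3,2].mean().round(1) for b in(-10,0,10)])
print("lid",[P[v-2:v+3,u+b-2:u+b+3,2].mean().round(1) for b in(-45,45)])
for n in("w5","w6"):
    g=np.load(n+".npz");Q=pts(g)*1000
    w=Q[:,:240].reshape(-1,3); m=(w[:,2]>60)&(w[:,2]<82)&(w[:,0]>530)&(w[:,0]<575)&(w[:,1]<-190)&(w[:,1]>-260); w=w[m]
    print(n,m.sum(),w.min(0),w.max(0),w.mean(0)); t=w[w[:,2]>70];print(t.mean(0))
plan([.5502,-.2242,.11],1.611,4)
E
```

```text
mod [np.float64(45.1), np.float64(45.2), np.float64(45.2)]
mod [np.float64(45.2), np.float64(45.5), np.float64(45.0)]
mod [np.float64(45.0), np.float64(45.1), np.float64(45.3)]
lid [np.float64(44.9), np.float64(44.8)]
w5 632 [ 550.20727954 -235.54042848   60.10269259] [ 574.95359584 -211.02141684   74.83851693] [ 560.4182304  -222.10391702   68.67281386]
[ 554.67918412 -222.92597341   72.52162476]
w6 1123 [ 549.9578092  -235.68986433   60.10404788] [ 574.97897578 -210.7105376    74.61202219] [ 559.67893676 -221.56233373   68.78414772]
[ 554.46975238 -222.65452684   72.5059267 ]
at [ 0.5297 -0.0951  0.1294] psi 1.613
[-3.7, -32.5, 4.9] [-0.0, 0.002, 0.001]
[-3.8, -32.5, 4.9] [-0.0, 0.002, 0.001]
[-3.8, -32.5, 4.9] [-0.0, 0.002, 0.001]
[-3.8, -32.5, 4.9] [-0.0, 0.002, 0.001]
```

Module is flush (45.2 mm against lid 44.9 mm). Measured paddle end (554.5, -223) matches the geometry.

>>> move_arm(
  increments=[
    [[-3.6,-32.2,5,0,0,0,-1],[-3.6,-32.2,5,0,0,0,-1],[-3.6,-32.2,5,0,0,0,-1],[-3.6,-32.2,5,0,0,0,-1],[0,0,0,0,0,0,-1]],
  ],
)

```text
t: 14.12
position: [0.5465, -0.2263, 0.1033]
orientation: [-0.0, -0.019, 1.0, -0.001]
wrist_force: [-0.2, 0.3, 0.1]
grip_width: 0.0001
finger_force: 0.0
```

>>> move_arm(
  increments=[
    [[0,0,5,0,0,0,-1],[0,0,12,0,0,0,-1],[0,0,8,0,0,0,-1],[0,0,8,0,0,0,-1],[0,0,0,0,0,0,-1]],
  ],
)

```text
t: 14.75
position: [0.5461, -0.2226, 0.0696]
orientation: [-0.001, -0.021, 1.0, 0.0]
wrist_force: [0.4, -1.5, 0.1]
grip_width: 0.0
finger_force: 0.0
```

```bash
cat >> h.py <<'E'
def paddle():
    f=grab_frame("wrist");w=(pts(f)*1000).reshape(-1,3)
    w=w[(w[:,2]>14.5)&(w[:,2]<82)&(w[:,0]>530)&(w[:,0]<590)&(w[:,1]<-205)&(w[:,1]>-242)]
    s=get_state();print(np.round(s["position"]*1000,1),np.round(s["wrist_force"],1))
    for x in range(530,590,4):
        t=w[(w[:,0]>=x)&(w[:,0]<x+4)]
        if len(t):print(x,len(t),"y",np.round([t[:,1].min(),t[:,1].max()]),"z",np.round(np.percentile(t[:,2],[10,50,90])))
E
python3 -c "
from h import *
paddle()"
```

```text
[ 546.9 -222.7   70.1] [-0.4  0.5 -0.2]
530 61 y [-228. -216.] z [74. 78. 81.]
534 237 y [-229. -208.] z [74. 78. 81.]
538 95 y [-235. -209.] z [76. 79. 82.]
```

>>> move_arm(
  increments=[
    [[-4,0,3,0,0,0,-1],[0,0,3,0,0,0,-1],[0,0,0,0,0,0,-1]],
  ],
)

```text
t: 15.18
position: [0.5511, -0.2228, 0.0644]
orientation: [0.0, -0.021, 1.0, 0.0]
wrist_force: [0.7, 0.3, -0.1]
grip_width: 0.0
finger_force: 0.0
```

```bash
python3 - <<'E'
from h import *
for n in("side","scene"):
    f=grab_frame(n);cv2.imwrite(f"pics/{n}p.png",f["image"][:,:,::-1])
    P=pts(f)*1000
    c=f["R"]@np.array([.56,-.223,.06])+f["t"];uv=f["camera_matrix"]@c;u,v=(uv/uv[2])[:2].astype(int);print(n,u,v)
    w=P[v-20:v+20,u-20:u+20].reshape(-1,3);w=w[(w[:,2]>14)&(w[:,2]<110)&(w[:,0]>535)&(w[:,0]<600)&(w[:,1]<-200)&(w[:,1]>-245)]
    for x in range(535,600,5):
        t=w[(w[:,0]>=x)&(w[:,0]<x+5)]
        if len(t):print(x,len(t),"y",np.round([t[:,1].min(),t[:,1].max()]),"z",np.round(np.sort(t[:,2])[::max(1,len(t)//8)]))
a=cv2.imread("pics/sidep.png");b=cv2.imread("pics/scenep.png")
A=cv2.resize(a[170:270,250:350],(400,400),interpolation=cv2.INTER_CUBIC);B=cv2.resize(b[190:290,160:260],(400,400),interpolation=cv2.INTER_CUBIC)
cv2.imwrite("pics/both.png",np.hstack([A,B]))
s=get_state();print(s["position"],s["wrist_force"])
E
```

```text
side 320 211
535 16 y [-237. -204.] z [ 14.  15.  76.  92. 100. 102. 107. 110.]
540 46 y [-238. -206.] z [ 14.  16.  73.  77.  80.  88.  92.  96.  99. 110.]
545 22 y [-243. -206.] z [14. 14. 60. 63. 68. 72. 79. 84. 88. 90. 94.]
550 22 y [-238. -206.] z [14. 15. 58. 62. 74. 79. 81. 87. 92. 94. 97.]
555 12 y [-239. -208.] z [15. 16. 58. 60. 60. 65. 76. 76. 79. 83. 87. 97.]
560 14 y [-243. -204.] z [14. 15. 15. 15. 16. 57. 58. 58. 60. 60. 68. 77. 79. 83.]
565 13 y [-238. -211.] z [14. 14. 14. 14. 14. 15. 15. 56. 56. 58. 59. 59. 60.]
570 10 y [-234. -211.] z [14. 15. 15. 52. 56. 56. 56. 57. 57. 58.]
575 13 y [-235. -203.] z [14. 15. 15. 16. 16. 29. 33. 49. 51. 54. 56. 56. 60.]
580 49 y [-240. -200.] z [15. 20. 26. 38. 49. 53. 54. 59. 63.]
585 40 y [-237. -202.] z [15. 20. 26. 33. 49. 53. 59. 61.]
590 36 y [-236. -202.] z [18. 20. 28. 34. 44. 50. 53. 60. 61.]
595 30 y [-237. -201.] z [16. 25. 32. 39. 44. 50. 53. 59. 60. 63.]
scene 207 245
535 2 y [-240. -222.] z [ 14. 102.]
540 2 y [-243. -241.] z [15. 17.]
545 3 y [-241. -213.] z [ 14.  62. 103.]
550 19 y [-244. -205.] z [ 16.  59.  61.  64.  68.  69.  85.  88.  99. 107.]
555 70 y [-244. -201.] z [ 15.  64.  73.  79.  84.  89.  95. 100. 106.]
560 39 y [-242. -214.] z [ 16.  58.  61.  64.  75.  81.  87.  95. 102. 107.]
565 9 y [-245. -217.] z [15. 17. 55. 56. 58. 59. 61. 62. 75.]
570 10 y [-245. -215.] z [16. 18. 56. 56. 56. 56. 57. 59. 61. 62.]
575 5 y [-231. -206.] z [56. 57. 57. 58. 61.]
580 5 y [-237. -209.] z [14. 15. 51. 59. 64.]
585 9 y [-243. -207.] z [14. 51. 53. 60. 61. 64. 65. 65. 67.]
590 15 y [-240. -204.] z [14. 16. 27. 39. 50. 60. 61. 61. 62. 62. 62. 63. 63. 63. 64.]
595 10 y [-240. -204.] z [17. 50. 52. 61. 62. 64. 65. 65. 65. 66.]
[ 0.5512129  -0.22276626  0.06464364] [-0.1672411  -0.01919307 -0.42922435]
```

View pics/both.png

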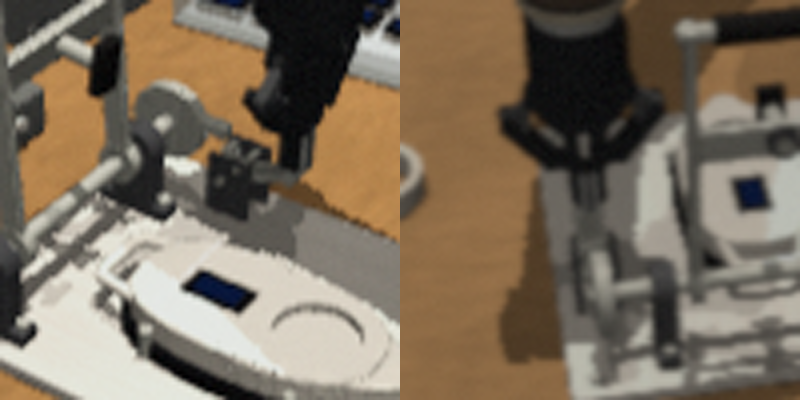

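The fingertips are on the paddle end at left crop (290,175) and already moving it. The module shows flush in the lid. I continue straight down.

>>> move_arm(
  increments=[
    [[0,0,8,0,0,0,-1],[0,0,8,0,0,0,-1],[0,0,8,0,0,0,-1],[0,0,5,0,0,0,-1]],
  ],
)

```text
t: 15.78
position: [0.5511, -0.2228, 0.0349]
orientation: [-0.0, -0.021, 1.0, 0.0]
wrist_force: [0.0, -1.7, 2.1]
grip_width: 0.0
finger_force: 0.7
```

>>> move_arm(
  increments=[
    [[0,0,3,0,0,0,-1],[0,0,3,0,0,0,-1],[0,0,2,0,0,0,-1],[0,0,1,0,0,0,-1]],
  ],
)

```text
t: 16.27
position: [0.5511, -0.2228, 0.0267]
orientation: [0.0, -0.021, 1.0, 0.0]
wrist_force: [0.5, 0.6, 1.3]
grip_width: -0.0001
finger_force: 0.9
```

>>> move_arm(
  increments=[
    [[0,0,1.5,0,0,0,-1],[0,0,1.5,0,0,0,-1],[0,0,0,0,0,0,-1]],
  ],
)

```text
t: 16.65
position: [0.5513, -0.2229, 0.0244]
orientation: [0.0, -0.021, 1.0, -0.0]
wrist_force: [-1.1, -0.3, 8.1]
grip_width: 0.0002
finger_force: 4.1
```

>>> move_arm(
  increments=[
    [[0,0,1.5,0,0,0,-1],[0,0,0.5,0,0,0,-1],[0,0,0,0,0,0,-1]],
  ],
)

```text
t: 17.02
position: [0.5514, -0.2231, 0.0241]
orientation: [0.0, -0.021, 1.0, -0.0]
wrist_force: [-7.1, 1.9, 23.2]
grip_width: 0.0001
finger_force: 12.1
```

Force rises at the stop, so the catch is at its limit. I retreat and check the paddle, and measure the bar.

>>> move_arm(
  increments=[
    [[0,0,-10,0,0,0,-1],[0,0,-35,0,0,0,-1],[0,0,-45,0,0,0,0],[0,0,-45,0,0,0,1],[0,0,-20,0,0,0,1]],
  ],
)

```text
t: 17.65
position: [0.5518, -0.2232, 0.1794]
orientation: [0.001, -0.021, 1.0, -0.001]
wrist_force: [0.1, -0.7, -0.1]
grip_width: 0.0542
finger_force: 0.0
```

```bash
python3 - <<'E'
from h import *
paddle()
for n in("side","scene"):
    f=grab_frame(n);w=(pts(f)*1000).reshape(-1,3)
    w=w[(w[:,2]>275)&(w[:,2]<310)&(w[:,0]>640)&(w[:,0]<710)&(w[:,1]<-50)&(w[:,1]>-130)]
    if len(w): 
        t=w[w[:,2]>np.percentile(w[:,2],70)];print(n,len(w),w.min(0),w.max(0),np.median(w,0),np.median(t,0))
    print(-f["R"].T@f["t"])
E
```

```text
[ 552.5 -223.4  181.1] [ 2.  -0.5  2.3]
546 64 y [-236. -212.] z [17. 20. 21.]
550 115 y [-235. -212.] z [22. 23. 24.]
554 102 y [-235. -212.] z [22. 23. 24.]
558 93 y [-233. -214.] z [23. 24. 26.]
562 96 y [-233. -214.] z [25. 26. 27.]
566 93 y [-233. -214.] z [27. 28. 29.]
570 98 y [-233. -213.] z [29. 30. 31.]
574 98 y [-232. -213.] z [30. 32. 33.]
578 298 y [-240. -206.] z [24. 35. 60.]
582 162 y [-239. -206.] z [34. 37. 61.]
586 325 y [-241. -206.] z [37. 58. 61.]
side 188 [ 657.77760776 -129.12574869  283.02561398] [678.77074364 -50.08831369 303.23583154] [664.5937592  -86.78245081 297.03748722] [670.35110032 -86.18115195 301.09538736]
[0.08113619 0.61361045 0.73063047]
scene 250 [ 664.15048432 -129.9345223   281.33129414] [687.42523673 -50.00331067 306.00932325] [678.42606378 -90.67794442 297.66000811] [673.77315545 -94.32945464 301.90203059]
[ 1.74342485 -0.24027983  0.9619772 ]
```

Catch is fully off (paddle end top about 23 mm, slope 26°). The bar measures about (671, -90, 290), matching the geometry.

>>> move_arm(
  increments=[
    [[0,0,-48,0,0,0,1],[0,0,-48,0,0,0,1],[0,0,-48,0,0,0,1],[0,0,-48,0,0,0,1],[0,0,0,0,0,0,1]],
  ],
)

```text
t: 18.42
position: [0.5522, -0.2232, 0.371]
orientation: [0.002, -0.021, 1.0, -0.001]
wrist_force: [0.7, 0.4, -0.5]
grip_width: 0.0852
finger_force: 0.0
```

```bash
python3 - <<'E'
from h import *
plan([.671,-.089,.36],.04,10)
E
```

```text
at [ 0.5522 -0.2232  0.371 ] psi 1.6129
[-12.4, 12.9, 1.1] [0.0, 0.0, 0.157]
[-10.3, 14.7, 1.1] [0.0, 0.0, 0.157]
[-7.8, 16.1, 1.1] [0.0, 0.0, 0.157]
[-5.2, 17.1, 1.1] [0.0, 0.0, 0.157]
[-2.5, 17.8, 1.1] [0.0, 0.0, 0.157]
[0.4, 17.9, 1.1] [0.0, 0.0, 0.157]
[3.2, 17.6, 1.1] [0.0, 0.0, 0.157]
[5.9, 16.9, 1.1] [0.0, 0.0, 0.157]
[8.5, 15.8, 1.1] [0.0, 0.0, 0.157]
[10.8, 14.3, 1.1] [0.0, 0.0, 0.157]
```

>>> move_arm(
  increments=[
    [[-12.4,12.9,1,0,0,0.157,1],[-10.3,14.7,1,0,0,0.157,1],[-7.8,16.1,1,0,0,0.157,1],[-5.2,17.1,1,0,0,0.157,1],[-2.5,17.8,1,0,0,0.157,1]],
  ],
)

```text
t: 19.05
position: [0.6101, -0.1554, 0.3605]
orientation: [-0.002, 0.365, 0.931, -0.0]
wrist_force: [0.2, -0.6, -0.5]
grip_width: 0.0851
finger_force: 0.0
```

>>> move_arm(
  increments=[
    [[0.4,17.9,1,0,0,0.157,1],[3.2,17.6,1,0,0,0.157,1],[5.9,16.9,1,0,0,0.157,1],[8.5,15.8,1,0,0,0.157,1],[10.8,14.3,1,0,0,0.157,1]],
  ],
)

```text
t: 19.68
position: [0.6693, -0.0882, 0.3554]
orientation: [-0.002, 0.694, 0.72, -0.002]
wrist_force: [-0.8, 0.2, -0.0]
grip_width: 0.0854
finger_force: 0.0
```

>>> move_arm(
  increments=[
    [[0,0,0,0,0,0,1],[0,0,0,0,0,0,1],[0,0,0,0,0,0,1],[0,0,0,0,0,0,1]],
  ],
)

```text
t: 20.18
position: [0.6692, -0.0893, 0.3589]
orientation: [0.0, 0.692, 0.722, -0.0]
wrist_force: [-0.1, -0.2, -0.8]
grip_width: 0.0854
finger_force: 0.0
```

```bash
python3 - <<'E'
from h import *
f=grab_frame("wrist");w=(pts(f)*1000).reshape(-1,3)
w=w[(w[:,2]>278)&(w[:,2]<312)&(w[:,0]>640)&(w[:,0]<710)&(w[:,1]<-20)&(w[:,1]>-160)]
t=w[w[:,2]>296]
print(len(w),w.min(0),w.max(0),len(t),t.mean(0));
plan([.671,-.089,.271],.04,3)
E
```

```text
5650 [ 658.87449559 -159.2753868   278.08005339] [683.4565284  -20.0106016  302.10602292] 3385 [670.95955226 -85.21210492 298.43209568]
at [ 0.6693 -0.0892  0.3589] psi 0.0429
[0.0, 0.6, 29.3] [0.0, 0.0, 0.001]
[0.0, 0.6, 29.3] [0.0, 0.0, 0.001]
[0.0, 0.6, 29.3] [0.0, 0.0, 0.001]
```

>>> move_arm(
  increments=[
    [[0,0.6,29,0,0,0,1],[0,0.6,29,0,0,0,1],[0,0.5,28,0,0,0,1],[0,0,0,0,0,0,0.3],[0,0,0,0,0,0,-0.2]],
  ],
  squeeze=30,
)

```text
t: 20.85
position: [0.6717, -0.0887, 0.2741]
orientation: [0.001, 0.692, 0.722, 0.001]
wrist_force: [0.8, 0.2, 0.4]
grip_width: 0.0517
finger_force: 0.0
```

>>> move_arm(
  increments=[
    [[0,0,0,0,0,0,-1],[0,0,0,0,0,0,-1],[0,0,0,0,0,0,-1],[0,0,0,0,0,0,-1]],
  ],
  squeeze=30,
)

```text
t: 21.35
position: [0.6721, -0.0885, 0.2742]
orientation: [0.001, 0.692, 0.722, 0.001]
wrist_force: [1.1, -0.7, 4.9]
grip_width: 0.0211
finger_force: 29.8
```

```bash
cat > arc.py <<'E'
from h import *
# bar arc in press frame about shaft; print increments in tool axes (tool y ~ press x, tool z down)
s=get_state();print(np.round(s["position"]*1000,1),np.round(s["wrist_force"],1),s["grip_width"],s["finger_force"])
r=224.6;b0=np.arctan2(18,224);h=np.linspace(0,1.45,16)
X=r*np.sin(b0-h);Z=r*np.cos(b0-h)
for a,dx,dz in zip(h[1:],np.diff(X),np.diff(Z)):print(a.round(2),dx.round(1),(-dz).round(1))
E
python3 arc.py
```

```text
[672.1 -88.5 274.2] [ 1.1 -0.7  4.9] 0.021133205930438888 29.80964094400406
0.1 -21.7 -0.7
0.19 -21.7 1.4
0.29 -21.4 3.5
0.39 -21.0 5.5
0.48 -20.4 7.5
0.58 -19.5 9.5
0.68 -18.5 11.3
0.77 -17.3 13.0
0.87 -16.0 14.7
0.97 -14.5 16.1
1.06 -12.9 17.5
1.16 -11.1 18.6
1.26 -9.3 19.6
1.35 -7.4 20.4
1.45 -5.4 21.0
```

>>> move_arm(
  increments=[
    [[0,-21.7,-0.7,0,0,0,-1],[0,-21.7,1.4,0,0,0,-1],[0,-21.4,3.5,0,0,0,-1],[0,-21,5.5,0,0,0,-1],[0,-20.4,7.5,0,0,0,-1]],
  ],
)

```text
t: 21.98
position: [0.5662, -0.0929, 0.2567]
orientation: [0.002, 0.692, 0.722, 0.002]
wrist_force: [2.1, -0.2, 4.2]
grip_width: 0.021
finger_force: 30.9
```

```bash
cat > lev.py <<'E'
from h import *
s=get_state();p=s["position"];g=p+np.array([0,0,.019])
print(np.round(p*1000,1),np.round(s["wrist_force"],1),np.round(s["moment"],2),s["grip_width"],s["finger_force"])
a=np.radians(2.3);sh=np.array([.5273+.125*np.cos(a),-.095+.125*np.sin(a)])
dx=(g[:2]-sh)@[np.cos(a),np.sin(a)];print("bar rel shaft",dx*1000,(g[2]-.066)*1000,"r",np.hypot(dx,g[2]-.066),"lever",np.arctan2(18,224)-np.arctan2(dx,g[2]-.066))
E
python3 lev.py
```

```text
[566.2 -92.9 256.7] [ 2.1 -0.2  4.2] [ 0.05 -0.91 -0.02] 0.021047077805792715 30.901511907577515
bar rel shaft -86.0386435715587 209.74482416427253 r 0.22670584344329398 lever 0.469458658006407
```

>>> move_arm(
  increments=[
    [[0,-19.5,9.5,0,0,0,-1],[0,-18.5,11.3,0,0,0,-1],[0,-17.3,13,0,0,0,-1],[0,-16,14.7,0,0,0,-1],[0,-14.5,16.1,0,0,0,-1]],
  ],
)

```text
t: 22.6
position: [0.4809, -0.0966, 0.1919]
orientation: [0.002, 0.692, 0.722, 0.002]
wrist_force: [1.6, 0.2, 4.4]
grip_width: 0.0209
finger_force: 31.6
```

>>> move_arm(
  increments=[
    [[0,-12.9,17.5,0,0,0,-1],[0,-11.1,18.6,0,0,0,-1],[0,-9.3,19.6,0,0,0,-1],[0,-4,11,0,0,0,-1],[0,0,0,0,0,0,-1]],
  ],
)

```text
t: 23.22
position: [0.4435, -0.0982, 0.1244]
orientation: [0.001, 0.692, 0.722, 0.001]
wrist_force: [4.0, 0.2, 3.5]
grip_width: 0.0207
finger_force: 33.3
```

```bash
python3 lev.py
```

```text
[443.5 -98.2 124.4] [4.  0.2 3.5] [ 0.16 -1.05 -0.02] 0.020681177945754265 33.336421251297
bar rel shaft -208.89799703602998 77.4133623784617 r 0.2227806136996759 lever 1.2960914335328613
```

>>> move_arm(
  increments=[
    [[0,-3,9,0,0,0,-1],[0,-2.5,9,0,0,0,-1],[0,-2,8,0,0,0,-1],[0,-0.5,3,0,0,0,-1],[0,0,0,0,0,0,-1]],
  ],
  squeeze=50,
)

```text
t: 23.85
position: [0.4353, -0.0986, 0.0957]
orientation: [0.001, 0.692, 0.722, 0.001]
wrist_force: [3.2, 1.9, 5.5]
grip_width: 0.0206
finger_force: 51.2
```

```bash
python3 lev.py
```

```text
[435.3 -98.6  95.7] [3.2 1.9 5.5] [ 0.23 -1.12 -0.04] 0.020570331950794333 51.17139995098114
bar rel shaft -217.0279216010124 48.74310307480803 r 0.2224342798487152 lever 1.4300534912593408
```

>>> move_arm(
  increments=[
    [[0,-0.3,2,0,0,0,-1],[0,0,1.5,0,0,0,-1],[0,0,1,0,0,0,-1],[0,0,0,0,0,0,-1]],
  ],
)

```text
t: 24.35
position: [0.4344, -0.0986, 0.0911]
orientation: [0.0, 0.692, 0.722, 0.0]
wrist_force: [2.4, 1.5, 5.2]
grip_width: 0.0205
finger_force: 51.5
```

>>> move_arm(
  increments=[
    [[0,0,1.5,0,0,0,-1],[0,0,1.5,0,0,0,-1],[0,0,0,0,0,0,-1]],
  ],
)

```text
t: 24.72
position: [0.4342, -0.0987, 0.0899]
orientation: [0.0, 0.692, 0.722, 0.0]
wrist_force: [-7.3, 3.0, 33.7]
grip_width: 0.0204
finger_force: 54.3
```

>>> move_arm(
  increments=[
    [[0,0,-0.9,0,0,0,-1],[0,0,0,0,0,0,-1],[0,0,0,0,0,0,-1]],
  ],
)

```text
t: 25.1
position: [0.4342, -0.0986, 0.09]
orientation: [0.0, 0.692, 0.722, 0.0]
wrist_force: [-2.9, 1.9, 21.5]
grip_width: 0.0207
finger_force: 53.2
```

```bash
python3 lev.py
```

```text
[434.2 -98.6  90. ] [-2.9  1.9 21.5] [0.39 0.32 0.04] 0.02068197244458685 53.17025363445282
bar rel shaft -218.18811289281217 43.01048912046999 r 0.22238694831781072 lever 1.456350865257947
```

>>> move_arm(
  increments=[
    [[0,0,-0.3,0,0,0,-1],[0,0,0,0,0,0,-1],[0,0,0,0,0,0,-1],[0,0,0,0,0,0,-1]],
  ],
)

```text
t: 25.6
position: [0.4342, -0.0986, 0.0901]
orientation: [0.0, 0.692, 0.722, 0.0]
wrist_force: [-2.6, 2.3, 17.6]
grip_width: 0.0207
finger_force: 52.8
```

```bash
python3 - <<'E'
from h import *
for n in("side","scene"):
    f=grab_frame(n);P=(pts(f)*1000).reshape(-1,3)
    w=P[(P[:,2]>14)&(P[:,2]<35)&(P[:,0]>545)&(P[:,0]<572)&(P[:,1]<-211)&(P[:,1]>-236)]
    print(n,"paddle",len(w),np.percentile(w[:,2],[10,50,90]) if len(w) else "")
for i in range(3):
    grab_frame("side");s=get_state();print(s["t"],np.round(s["position"]*1000,1),np.round(s["wrist_force"],1),s["finger_force"])
E
```

```text
side paddle 15 [18.94919738 23.22159727 25.16115761]
scene paddle 5 [22.17705108 27.00625143 28.36427203]
25.75 [434.2 -98.6  90.1] [-2.4  1.9 17.2] 52.788586020469666
25.8 [434.2 -98.6  90.1] [-1.5  1.6 18.5] 52.78879702091217
25.85 [434.2 -98.6  90.1] [-1.7  2.4 18.1] 52.78847873210907
```

Steady at about 18 N on the bar, the lever at 1.45 rad and the catch fully off, so I hand it in.

```bash
python3 -c "
from h import *
print(close_job())"
```

```text
the job is handed in; nothing more can be done
None
```

The module is fitted flush in the recess and the catch is fully off; the job was handed in at about 26 s with the fingers still gripping the bar and holding the lever down at about 18 N (it briefly reached 34 N at first contact before I eased off).

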